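# Find the lid gap that grips the feeler blade

## Robot

A 6-joint arm with a two-finger parallel gripper is mounted at the origin on the work surface. World frame = base frame: x ahead of the robot, y to its left, z up, the work surface at z = 0. Lengths are in m, angles in rad, forces in N, time in s.
With the tool pointing down it reaches from about 0.3 to 0.875 m from the base axis. Payload 4.2 kg.
Tool frame: the origin (TCP) lies on the centre line of the jaws, within the pads' length; the fingertips stand 11 mm ahead of it and the grasp point (between the pads) lies 8 mm behind it; z points along the fingers, y is the line along which they close (so a half turn about z gives the same grasp; the last joint's range is limited). The gripper opens to 85 mm and grips with 20 to 120 N. Pads are 22 mm wide; open, the fingers measure 114 mm over their backs; the gripper's body (76 mm by 85 mm) begins 54 mm behind the grasp point. The pads swing forward as they close: fully open they stand 13 mm farther back than shut.
Start: joints at [-1.367, 0.32, 1.565, -0, 1.257, -0.02], TCP at [0.128, -0.561, 0.242] pointing down, gripper open.
Joint ranges: [-3.11, 3.11], [-0.84, 2.01], [0.21, 2.61], [-1.34, 4.49], [0.05, 2.63], [-2.56, 2.56]. Speed limits (rad/s): [2.57, 2.57, 3.14, 3.14, 3.14, 3.14].

## Interface

Orientations are given as a unit quaternion [x, y, z, w].
In Python, from cell import ctrl gives the robot as it stands. The module is installed in compiled form; this text tells all that it offers.
- The arm moves only by the tool arm_command, never from a script. Its argument "moves" is text: rows parted by semicolons, each of 4 numbers parted by spaces: the shift along the tool's x, y, z in mm, then the turn about the tool's z in degrees. A call has 1 to 8 rows; each row shifts and turns the commanded pose from where the row before left it, along the tool's axes as they then stand; what a row does not reach is not made up. A row lasts 1/12 s, in which the tool goes at most 41.7 mm and 7.16 degrees, less where a joint would pass 70% of its speed; a pose out of reach is approached as far as the arm can. A call with a gripper value outside its range is refused whole. "gripper" is the finger opening in mm, from 0 to 85.4, set as the call begins (left out, the last holds). The fingers move at their own pace and stop on an object; "newtons" is the grip in N (left out, the last holds). Time passes only in rows, so rows that do not move let the fingers close. It gives the time, the measured TCP pose, the force, the opening and the grip force at its end, in the units of the state.
- ctrl.observe(): the state, without advancing time (a new reading comes with each control period).
- ctrl.get_image(name): name is "scene" or "top" or "wrist"; returns a dict with "img" (384x512x3 uint8, red, green, blue), "z_map" (384x512 float32, m along the optical axis (not along the pixel's ray), 0 where there is no reading), "camera_matrix" (3x3 intrinsics, pixels), "xyz" and "attitude" of the camera in the world. Camera axes: x right, y down, z forward; pixel columns grow to the right and rows downward; lengths in m; the calibration is good to about 2 mm. A picture is of the moment at which its call begins.
- ctrl.close_job(): hands the job in; it is judged then, once.
Trained networks look in a picture, given as the dict that the camera call returned (one of the last four; its "shot" number tells which), for a name from the list of things; names that differ only in an ending like _2 or _b are one class to them, and where a whole thing is asked for, a point or a joint stands for the part that bears it (a point fixed in the world has none). Each returns a list of dicts, best first, with "conf" (0 to 1); they miss things now and then, are a little off and sometimes report something else, mostly with a low value. They report only what shows in the picture. A call takes as long as a camera call. They do not tell look-alikes from the thing itself.
- ctrl.masks_of(picture, target): "pixels" (384x512 bool, what is visible of it).
- ctrl.landmark_of(picture, target): "position" ([x, y, z] in m, in world coordinates, good to about 4 mm: a listed point, or the origin of a listed thing).
The state is a dict: "t": time; "joint_positions": joint angles; "qvel": joint speeds; "effort": joint torques, N m; "position": TCP position; "eef_rot": TCP orientation; "force": force on the tool from outside, world axes, zero at the start; "ft_torque": the same for the moment, N m; "gripper_width": finger opening in m; "gripper_force": force on a finger pad.
Only numpy, scipy, OpenCV 4.12 (cv2) and the standard library are available. Lean on these libraries where they do the work, as an engineer would, in place of code of your own. Each camera call takes 0.05 s, during which the arm holds its last target. There are 200 camera calls.

## Task

The orange trauma case stands with its lid seam upward and has three test gaps along it: one is too wide, one is blocked and one has a sound seal that grips. Take the red-handled feeler gauge from its stand, slide its blade gently down into the gaps to feel which one drags on it, and leave it standing upright and let go in that gap, held by the seal with about two thirds of the blade inside. Never force the blade against the case, never let it sink to its handle in a gap, and leave the things on the turntable alone.

Things in the scene. Friction and masses are not known exactly. Their poses are not given: they have to be found in the camera images.
- case: Orange hard-shell trauma case, fixed, 124 mm thick (its x), 330 mm long (its y), 150 mm high, lid seam upward along its y. Origin: centre of its underside, z up. In the black seam strip are three white-edged test gaps 110 mm apart, alike to look at: one loose, one blocked, one sound, which is which changes and cannot be seen.
- gap_left (a point): Centre of the mouth of the gap at the case's +y end, level with its top face. Every gap is a vertical slot 30 mm long (case y), 10 mm wide (case x), 66 mm deep, its edges bevelled to 17 mm wide in the top 6 mm. In the loose gap the blade meets no resistance.
- gap_middle (a point): Centre of the mouth of the middle gap, level with the case's top face. In the blocked gap, whichever it is, a swollen springy rubber plug stops the blade's tip 10 mm below the mouth; it yields about 1 mm for each 2 N.
- gap_right (a point): Centre of the mouth of the gap at the case's -y end, level with its top face. In the sound gap, whichever it is, two sprung rubber lips slope in from 15 mm and grip from 26 to 46 mm below the mouth, first felt with the tip about 25 mm down: the blade slides through with a steady drag of some newtons and stays up when let go.
- feeler: Feeler gauge, about 80 g, loose, blade down in its stand. Origin: middle of the blade's lower end; z up the blade. Steel blade 4 mm thick (x), 18 wide (y), 62 long, tapered to 2 mm over its lowest 10 mm; above it (z 62 to 106 mm) a red handle 14 mm thick (x), 28 wide (y), 44 tall. To enter a gap its x must lie along the case's x, either way round.
- stand: Blue stand block, fixed, 72 (x) by 70 (y) by 70 mm high, with a slot from above in which the blade stands, its tip 8 mm above the table; the handle rests on the stand's top. Origin: centre of its underside. Its axes are those of the feeler at the start.
- laryngoscope: Chrome laryngoscope handle standing on the white turntable, 32 mm across, 112 mm tall; origin: centre of its foot. Leave alone.
- drill: Yellow plastic bone drill lying on the turntable, about 130 by 100 by 43 mm; origin: under its body. Leave alone.
- oximeter: Black pulse oximeter lying on the turntable, 60 by 34 by 30 mm; origin: centre of its underside. Leave alone.
- penlight: Steel penlight lying on the turntable, 130 mm long, 13 mm across; origin: under its middle. Leave alone.
Things that resemble listed ones, but are neither listed nor needed, are in the scene too. Of the things like the stand, leave any that is green or pink; of the rest the larger one is meant.

How it is judged:
On the way, in this order (a step that is already met when the one before it is completed fails the run):
1. the feeler is lifted clear of its stand (z of feeler in the frame of stand above 0.08 m and contact force between the fingers and feeler above 1 N), for 0.1 s.
2. the held blade is slid at least 30 mm into a gap (z of feeler in the frame of case below 0.12 m and x of feeler in the frame of case between -0.006 and 0.006 m and y of feeler in the frame of case between -0.13 and 0.13 m and contact force between the fingers and feeler above 1 N), for 0.1 s.
At the end, for the whole second after the job is handed in: The feeler stands in a gap, upright within 0.2 rad, let go and at rest, with its blade tip 30 to 52 mm below the case's top face, held up by the sound seal (in the loose gap it would sink to its handle, in the blocked one it cannot get in) (z of feeler in the frame of case between 0.098 and 0.12 m and x of feeler in the frame of case between -0.006 and 0.006 m and y of feeler in the frame of case between -0.13 and 0.13 m and angle between feeler's own z axis and vertical below 0.2 rad and linear speed of feeler below 0.01 m/s); the robot touches nothing.
It fails at once if the case, with what sits in it, is pressed with more than 20 N (contact force between case and anything else above 20 N).
It fails at once if the feeler sinks more than 56 mm into a gap (z of feeler in the frame of case below 0.094 m and x of feeler in the frame of case between -0.006 and 0.006 m and y of feeler in the frame of case between -0.13 and 0.13 m).
It fails at once if a thing on the turntable is moved more than 20 mm (distance of any of laryngoscope, drill, oximeter, penlight from where it was at the start of the episode above 0.02 m).
It also fails if it takes over 61 s, if anything falls off the work surface, if the arm or the gripper's body presses on something with over 40 N, if the wrist force passes 120 N, or if a joint passes its speed limit or range.

## Working session

There is one attempt and no reset: what is moved stays moved. The work goes in short steps, Python scripts to look and compute and a tool call to move; the robot and the scene stay as the last step left them, time stands still between calls to the robot, and variables do not carry over. Pictures are saved under pics/ and viewed, at most 10 in all, crops included, and the job is handed in when it is done.

Besides the shell and the picture viewer there is one more tool, called after "Call:" as name(argument=value, ...) on one line, values as JSON. arm_command: Moves the arm, as the interface text tells. Its arguments: {"type":"object","properties":{"moves":{"type":"string"},"gripper":{"type":"number"},"newtons":{"type":"number"}},"required":["moves"]}

```bash
mkdir -p pics
cat > h.py <<'E'
import numpy as np, cv2
from scipy.spatial.transform import Rotation as R
from cell import ctrl
def save(p,n): cv2.imwrite('pics/'+n,cv2.cvtColor(p['img'],cv2.COLOR_RGB2BGR))
def cam(p):
    a=np.array(p['attitude'],float)
    return R.from_quat(a).as_matrix() if a.size==4 else a.reshape(3,3)
def cloud(p):
    K=np.array(p['camera_matrix']);z=p['z_map'];v,u=np.mgrid[:z.shape[0],:z.shape[1]]
    c=np.stack([(u-K[0,2])/K[0,0]*z,(v-K[1,2])/K[1,1]*z,z],-1)
    w=c@cam(p).T+np.array(p['xyz']); w[z==0]=np.nan
    return w
def pix(p,X):
    K=np.array(p['camera_matrix']);c=cam(p).T@(np.array(X)-np.array(p['xyz']));q=K@c;return q[:2]/q[2]
E
python3 - <<'E'
from h import *
ims=[]
for n in ['scene','top']:
    p=ctrl.get_image(n); ims.append(p); print(n,p['xyz'],p['attitude'])
    for t in ['case','gap_left','gap_middle','gap_right','feeler','stand','laryngoscope','drill']:
        for d in ctrl.landmark_of(p,t): print(t,np.round(d['position'],3),round(d['conf'],2),pix(p,d['position']).round())
    save(p,n+'.png')
s=np.hstack([i['img'] for i in ims]); s=cv2.resize(s,(800,300)); 
print(ctrl.observe())
E
```

```text
scene [0.96060517 0.34016982 0.99921532] [ 0.46819962  0.83934243 -0.23936989 -0.13782401]
case [0.333 0.343 0.022] 0.71 [360. 211.]
case [ 0.625 -0.031  0.   ] 0.56 [204. 229.]
gap_middle [ 0.622 -0.035  0.154] 0.75 [197. 203.]
gap_right [ 0.613 -0.14   0.152] 0.89 [168. 183.]
feeler [ 0.43  -0.297  0.006] 0.41 [173. 148.]
stand [ 0.31  -0.298  0.002] 0.76 [194. 126.]
stand [ 0.621 -0.03  -0.005] 0.74 [205. 229.]
stand [ 0.431 -0.292 -0.002] 0.72 [175. 150.]
stand [ 0.409 -0.402  0.004] 0.72 [154. 131.]
stand [ 0.402 -0.194  0.   ] 0.54 [203. 156.]
laryngoscope [0.463 0.442 0.022] 0.75 [374. 262.]
drill [ 0.626 -0.037 -0.001] 0.69 [202. 229.]
drill [0.442 0.345 0.019] 0.59 [345. 240.]
top [0.39813687 0.06488853 1.45919771] [ 0.7145039  -0.69870475  0.02001349 -0.02992171]
case [ 0.624 -0.034  0.001] 0.86 [296. 160.]
gap_left [0.637 0.073 0.153] 0.95 [263. 147.]
gap_left [ 0.431 -0.298  0.001] 0.65 [376. 220.]
feeler [ 0.434 -0.294  0.011] 0.43 [375. 219.]
stand [ 0.412 -0.404 -0.001] 0.8 [408. 227.]
stand [ 0.406 -0.189 -0.   ] 0.64 [342. 227.]
stand [ 0.426 -0.294  0.003] 0.57 [375. 222.]
stand [ 0.61  -0.143  0.15 ] 0.32 [336. 158.]
laryngoscope [0.463 0.445 0.018] 0.47 [148. 205.]
drill [0.441 0.344 0.018] 0.69 [178. 213.]
{'t': 0.9, 'joint_positions': array([-1.36699428e+00,  3.19575386e-01,  1.56447316e+00,  2.67805098e-05,
        1.25739217e+00, -2.00277023e-02]), 'qvel': array([ 0.00079614,  0.00092186, -0.00128611, -0.00043991,  0.00080951,
        0.00032739]), 'effort': array([-3.31350248e-04, -4.15407300e+01, -2.34426677e+01,  1.62885276e-04,
        2.58655682e-04, -1.61675707e-06]), 'position': array([ 0.12762817, -0.56068305,  0.24236253]), 'eef_rot': array([9.93744522e-01, 1.11677298e-01, 1.96552698e-05, 7.44788806e-05]), 'force': array([-0.83506067,  0.36254967,  1.86734498]), 'ft_torque': array([ 0.00469528,  0.01279384, -0.00928857]), 'gripper_force': 0.0, 'gripper_width': 0.08534572140692169}
```

View pics/scene.png

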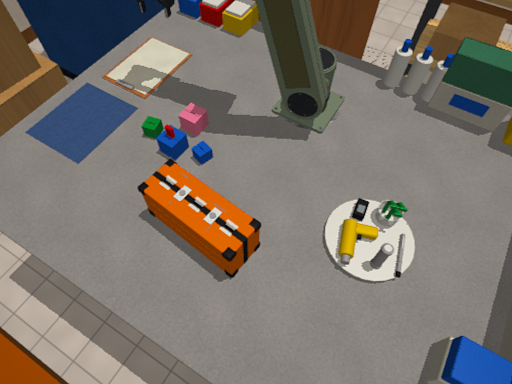

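View pics/top.png

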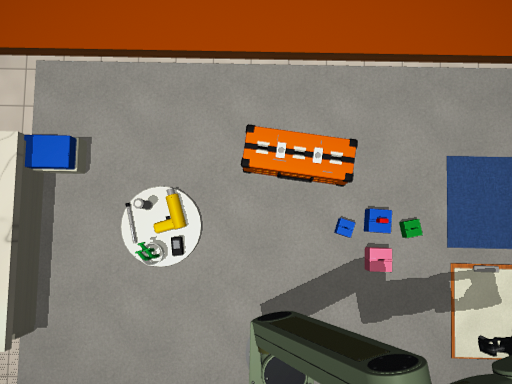

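The scene picture shows the orange case with the seam up at about (200,215), and the turntable things at about (370,240). Candidates for the stand:
- blue block with red handle: scene (172,145), top (378,220)
- small blue block: scene (202,152), top (345,227)
- green block: scene (152,127)
- pink block: scene (193,120)

I choose the large blue block that carries the red handle, and will check it in one crop.

Run:
```python
from h import *
def rect(P): 
    r=cv2.minAreaRect((P[:,:2]*1000).astype(np.float32)); return np.round(r[0],1),np.round(r[1],1),round(r[2],1)
ims=[]
for n in ['top','scene']:
    p=ctrl.get_image(n); W=cloud(p); im=p['img'].astype(int); r,g,b=im[...,0],im[...,1],im[...,2]
    near=np.hypot(W[...,0]-.43,W[...,1]+.295)<.07
    red=near&(r>120)&(g<70)&(b<70); print(n,'red',red.sum(),W[red].mean(0).round(4),np.nanpercentile(W[red][:,2],[5,50,95]).round(3))
    t=red&(W[...,2]>.105); print(' redtop',t.sum(),W[t].mean(0).round(4)); 
    if t.sum()>5: print(rect(W[t]))
    bl=near&(W[...,2]>.06)&(W[...,2]<.08); print(' standtop',bl.sum(),rect(W[bl]),np.nanmedian(W[bl][:,2]))
    c=(np.hypot(W[...,0]-.625,W[...,1]+.035)<.2)&(W[...,2]>.14)&(W[...,2]<.165); print(' case',c.sum(),rect(W[c]),np.nanmedian(W[c][:,2]))
    wh=c&(im.min(-1)>150)
    k,l,s,cc=cv2.connectedComponentsWithStats(wh.astype(np.uint8))
    for i in range(1,k):
        if s[i,4]>5: print('  white',s[i,4],cc[i].round(),W[l==i].mean(0).round(4))
    u,v=pix(p,[.43,-.295,.08]).astype(int); cr=p['img'][v-40:v+40,u-50:u+50]; ims.append(cv2.resize(cr,(400,320),interpolation=cv2.INTER_CUBIC))
p=ctrl.get_image('wrist');print(p['xyz'],cam(p)[:,2],p['camera_matrix'])
cv2.imwrite('pics/crop.png',cv2.cvtColor(np.hstack(ims),cv2.COLOR_RGB2BGR))
```

```text
top red 37 [ 0.429  -0.2923  0.1131] [0.108 0.114 0.118]
 redtop 37 [ 0.429  -0.2923  0.1131]
(array([ 429.7, -292.5]), array([12.1, 25.2]), 1.0)
 standtop 475 (array([ 428.9, -293.5]), array([71. , 71.6]), 89.1) 0.06975823775829704
 case 4608 (array([622.8, -33.8]), array([336.4, 129.9]), 83.1) 0.1500012488912531
  white 42 [263. 144.] [0.6483 0.0742 0.1497]
  white 130 [281. 150.] [0.63   0.0214 0.1518]
  white 42 [299. 149.] [ 0.635  -0.0344  0.15  ]
  white 130 [317. 155.] [ 0.617  -0.0879  0.1517]
  white 37 [261. 151.] [0.6241 0.0782 0.1513]
  white 44 [336. 154.] [ 0.622  -0.1436  0.1501]
  white 37 [298. 157.] [ 0.611  -0.032   0.1504]
  white 37 [335. 162.] [ 0.5981 -0.141   0.1504]
scene red 27 [ 0.4315 -0.2922  0.1128] [0.108 0.113 0.115]
 redtop 27 [ 0.4315 -0.2922  0.1128]
(array([ 431.8, -292.3]), array([24.7, 12.9]), 89.6)
 standtop 337 (array([ 431.4, -294.4]), array([72.5, 74.1]), 86.5) 0.06866720525791226
 case 5141 (array([626.6, -34.2]), array([336.1, 129.4]), 83.2) 0.1486035873531033
  white 36 [171. 179.] [ 0.599  -0.142   0.1493]
  white 36 [164. 185.] [ 0.6231 -0.145   0.1483]
  white 114 [182. 193.] [ 0.6185 -0.0888  0.1502]
  white 41 [200. 201.] [ 0.6121 -0.0328  0.1491]
  white 37 [194. 207.] [ 0.6371 -0.0357  0.1487]
  white 124 [212. 216.] [0.6318 0.0209 0.1503]
  white 50 [231. 224.] [0.6257 0.0767 0.1489]
  white 44 [225. 231.] [0.65   0.0729 0.1486]
[ 0.19769357 -0.54427987  0.37282777] [-0.27537275 -0.06147056 -0.95937022] [[291.62658095   0.         254.93216266]
 [  0.         291.62658095 187.58522463]
 [  0.           0.           1.        ]]
```

View pics/crop.png

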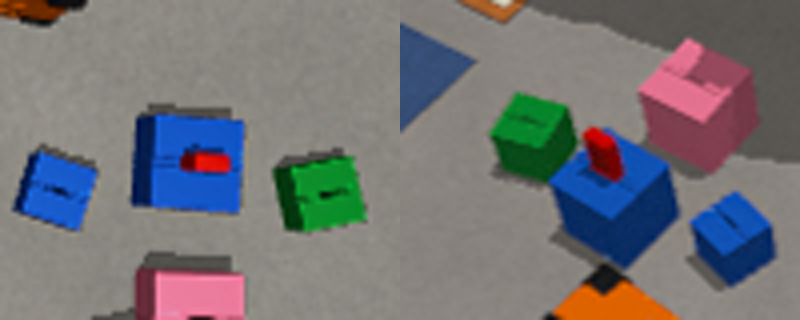

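The crop shows the large blue stand with the red handle at its centre (top-view crop (205,162)). The smaller blue block sits at (55,185), with green and pink beside it, so the choice holds. The handle is 14 mm along about world x, centred near (0.430, -0.293), top at about 0.114 as it should be. I rotate first, then travel.

Call:
arm_command(moves="0 0 0 -7;0 0 0 -7;0 0 0 -7;0 0 0 -7;0 0 0 -7;0 0 0 -7;0 0 0 -7;0 0 0 -7", gripper=85)

```text
t: 1.72
position: [0.1276, -0.5607, 0.2423]
eef_rot: [0.823, 0.568, -0.0, 0.0]
force: [0.1, 1.0, -0.5]
gripper_width: 0.0852
gripper_force: 0.0
```

Call:
arm_command(moves="0 0 0 -7;0 0 0 -7;0 0 0 -5.5;0 0 0 0")

```text
t: 2.05
position: [0.1276, -0.5607, 0.2423]
eef_rot: [0.717, 0.697, -0.0, 0.0]
force: [-0.1, 0.5, 0.1]
gripper_width: 0.0851
gripper_force: 0.0
```

```bash
cat >> h.py <<'E'
def togo(T):
    s=ctrl.observe();M=R.from_quat(s['eef_rot']).as_matrix();d=M.T@(np.array(T)-s['position'])*1000
    print('t',round(s['t'],2),'pos',s['position'].round(4),'y-axis deg',round(np.degrees(np.arctan2(M[1,1],M[0,1])),2),'tilt',M[:,2].round(3),'F',s['force'].round(2),'tool mm to go',d.round(1))
E
python3 -c "
from h import *
togo([.43,-.2925,.24])"
```

```text
t 2.05 pos [ 0.1276 -0.5607  0.2423] y-axis deg -1.59 tilt [-0. -0. -1.] F [-0.1   0.48  0.06] tool mm to go [276.5 294.8   2.3]
```

Call:
arm_command(moves="25 26 0 0;25 26 0 0;25 26 0 0;25 26 0 0;25 26 0 0;25 26 0 0;25 26 0 0;25 26 0 0")

```text
t: 2.72
position: [0.3424, -0.3655, 0.2426]
eef_rot: [0.718, 0.696, -0.0, 0.0]
force: [1.0, -0.9, -1.0]
gripper_width: 0.0848
gripper_force: 0.0
```

Call:
arm_command(moves="25 26 0 0;25 28 0 0;20 26 10 0;6.5 7 10 0;0 0 0 0;0 0 0 0")

```text
t: 3.22
position: [0.43, -0.2927, 0.2217]
eef_rot: [0.717, 0.697, -0.001, -0.001]
force: [-0.4, -0.0, 0.3]
gripper_width: 0.0849
gripper_force: 0.0
```

Run:
```python
from h import *
togo([.43,-.2925,.089])
p=ctrl.get_image('wrist');W=cloud(p);im=p['img'].astype(int); r,g,b=im[...,0],im[...,1],im[...,2]
save(p,'w1.png')
def rect(P): 
    r=cv2.minAreaRect((P[:,:2]*1000).astype(np.float32)); return np.round(r[0],1),np.round(r[1],1),round(r[2],1)
red=(r>100)&(g<80)&(b<80)&(np.hypot(W[...,0]-.43,W[...,1]+.293)<.05)
print(red.sum(),np.nanpercentile(W[red][:,2],[1,50,99]))
t=red&(W[...,2]>.109);print('top',t.sum(),W[t].mean(0),rect(W[t]))
bl=(np.hypot(W[...,0]-.43,W[...,1]+.293)<.06)&(abs(W[...,2]-.07)<.006);print('stand',bl.sum(),rect(W[bl]),np.nanmedian(W[bl][:,2]))
```

```text
t 3.22 pos [ 0.43   -0.2927  0.2217] y-axis deg -1.68 tilt [-0.002  0.    -1.   ] F [-0.41 -0.02  0.3 ] tool mm to go [  0.2   0.3 132.7]
562 [0.07632358 0.11227421 0.11408419]
top 441 [ 0.43016931 -0.29341144  0.11247278] (array([ 430.1, -294. ]), array([26.6, 12.9]), 85.0)
stand 4150 (array([ 430. , -294.3]), array([69.6, 71.4]), 86.7) 0.0687287949487608
```

View pics/w1.png

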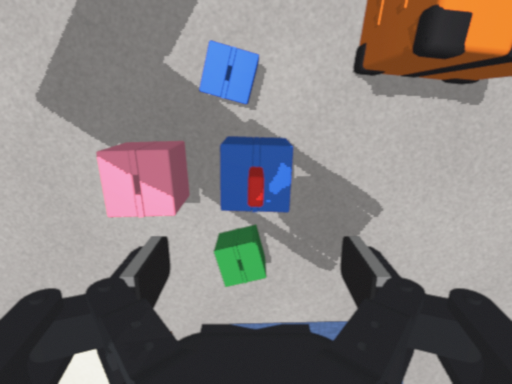

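The wrist view shows the blue stand at (256,175) with the red handle at (256,187), centred between the fingers; pink (143,180), green (240,255) and small blue (229,72) are clear of them. The stand's yaw is about -3.2°.

Call:
arm_command(moves="-1 0 30 1.5;0 0 30 0;0 0 30 0;0 0 25 0;0 0 12 0;0 0 6 0;0 0 0 0")

```text
t: 3.85
position: [0.4293, -0.2948, 0.0887]
eef_rot: [0.727, 0.686, -0.0, -0.001]
force: [0.3, -1.3, -0.7]
gripper_width: 0.0852
gripper_force: 0.0
```

Call:
arm_command(moves="0 0 0 0;0 0 0 0;0 0 0 0;0 0 0 0;0 0 0 0;0 0 0 0;0 0 0 0;0 0 0 0", gripper=0, newtons=30)

```text
t: 4.52
position: [0.4308, -0.294, 0.0898]
eef_rot: [0.726, 0.687, 0.0, 0.0]
force: [-0.3, -0.9, 4.7]
gripper_width: 0.0135
gripper_force: 32.6
```

Call:
arm_command(moves="0 0 0 0;0 0 -5 0;0 0 -10 0;0 0 -15 0;0 0 -20 0;0 0 -25 0;0 0 -25 0;0 0 0 0")

```text
t: 5.18
position: [0.4329, -0.2956, 0.1947]
eef_rot: [0.726, 0.687, 0.001, 0.005]
force: [-0.6, 0.1, -1.1]
gripper_width: 0.0137
gripper_force: 32.2
```

Call:
arm_command(moves="0 0 -30 0;0 0 -30 0;0 0 -20 0;0 0 0 0;0 0 0 0")

```text
t: 5.6
position: [0.4306, -0.2939, 0.2698]
eef_rot: [0.726, 0.687, 0.0, 0.001]
force: [-0.1, 0.4, -0.1]
gripper_width: 0.0137
gripper_force: 32.2
```

Run:
```python
from h import *
togo([.624,-.034,.26])
p=ctrl.get_image('wrist');save(p,'w2.png')
for n in ['scene','top']:
  q=ctrl.get_image(n)
  for d in ctrl.landmark_of(q,'feeler'): print(n,np.round(d['position'],3),d['conf'])
```

```text
t 5.6 pos [ 0.4306 -0.2939  0.2698] y-axis deg -3.17 tilt [ 0.001 -0.001 -1.   ] F [-0.12  0.45 -0.07] tool mm to go [270.3 178.7   9.8]
scene [ 0.623 -0.037 -0.   ] 0.64
scene [ 0.428 -0.296  0.186] 0.49
top [ 0.431 -0.294  0.187] 0.61
top [0.441 0.344 0.02 ] 0.25
```

View pics/w2.png

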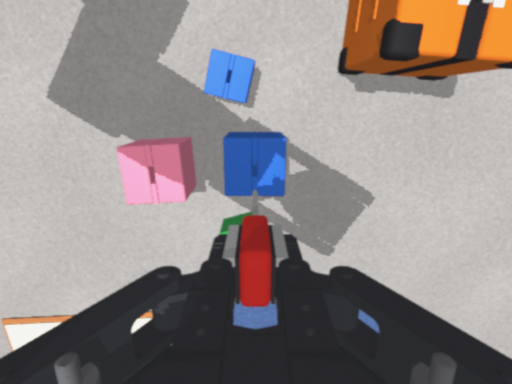

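The red handle is in the jaws at (255,260), blade down, and the blue stand at (255,165) is empty. Next I turn to the case's yaw of about -6.8° and go to a view point short of the right gap.

Call:
arm_command(moves="0 0 -10 3.7;0 0 0 0")

```text
t: 6.02
position: [0.4309, -0.2941, 0.2796]
eef_rot: [0.749, 0.663, 0.0, 0.0]
force: [-0.3, 0.0, -1.1]
gripper_width: 0.0136
gripper_force: 32.1
```

```bash
python3 -c "
from h import *
togo([.603,-.203,.282])"
```

```text
t 6.02 pos [ 0.4309 -0.2941  0.2796] y-axis deg -6.94 tilt [ 0. -0. -1.] F [-0.3   0.04 -1.08] tool mm to go [111.3 159.9  -2.4]
```

Call:
arm_command(moves="15 20 0 0;17 25 -2 0;17 25 0 0;17 25 0 0;17 25 0 0;15 20 0 0;13 20 0 0;0 0 0 0")

```text
t: 6.68
position: [0.6061, -0.2005, 0.2793]
eef_rot: [0.747, 0.665, 0.001, -0.0]
force: [-0.4, 0.1, -1.1]
gripper_width: 0.0135
gripper_force: 32.0
```

Call:
arm_command(moves="0 0 0 0;0 0 0 0")

```text
t: 6.85
position: [0.602, -0.203, 0.2804]
eef_rot: [0.748, 0.664, -0.001, -0.001]
force: [0.0, -0.2, -1.4]
gripper_width: 0.0138
gripper_force: 32.0
```

```bash
cat > gaps.py <<'E'
from h import *
G={'right':(.6106,-.143),'middle':(.6238,-.0338),'left':(.637,.0755)}
def gaps(cams):
    for n in cams:
        p=ctrl.get_image(n);W=cloud(p);im=p['img'].astype(int)
        for k,(x,y) in G.items():
            m=(np.hypot(W[...,0]-x,W[...,1]-y)<.028)&(abs(W[...,2]-.15)<.008)&(im.min(-1)>140)
            if m.sum()<10: print(n,k,m.sum());continue
            r=cv2.minAreaRect((W[m][:,:2]*1000).astype(np.float32))
            print(n,k,m.sum(),'mean',W[m].mean(0).round(4),'rect',np.round(r[0],1),np.round(r[1],1),round(r[2],1))
        for g in ['gap_left','gap_middle','gap_right']:
            for d in ctrl.landmark_of(p,g): print('  net',g,np.round(d['position'],4),round(d['conf'],2))
    return p
E
python3 - <<'E'
from gaps import *
p=gaps(['top','scene','wrist']); save(p,'w3.png'); togo([.6106,-.143,.282])
E
```

```text
top right 85 mean [ 0.6112 -0.143   0.1497] rect [ 610.2 -142.9] [34.2 35.1] 83.7
top middle 86 mean [ 0.6245 -0.0332  0.1501] rect [623.8 -33.3] [33.9 36.1] 83.8
top left 87 mean [0.6375 0.0762 0.1496] rect [636.9  75.9] [35.6 34.8] 82.2
  net gap_left [0.6392 0.0751 0.1499] 0.81
  net gap_middle [ 0.6217 -0.0367  0.1504] 0.84
  net gap_right [ 0.6111 -0.1461  0.1488] 0.85
scene right 82 mean [ 0.6105 -0.1432  0.1489] rect [ 610.7 -143. ] [33.8 35.7] 80.0
scene middle 90 mean [ 0.6233 -0.0342  0.1487] rect [624.1 -34.5] [35.1 34.7] 81.9
scene left 106 mean [0.6368 0.0754 0.1488] rect [637.5  74.9] [35.5 36.6] 81.3
  net gap_left [0.6377 0.076  0.1497] 0.64
  net gap_middle [ 0.6224 -0.0357  0.1508] 0.64
  net gap_right [ 0.6114 -0.1395  0.1525] 0.72
wrist right 1233 mean [ 0.6116 -0.1428  0.1483] rect [ 611.4 -143.3] [36.9 36.4] 83.1
wrist middle 0
wrist left 0
  net gap_right [ 0.6133 -0.1439  0.144 ] 0.66
t 7.45 pos [ 0.6026 -0.203   0.2814] y-axis deg -6.88 tilt [ 0. -0. -1.] F [ 0.47 -0.56 -1.04] tool mm to go [60.5  0.7 -0.6]
```

View pics/w3.png

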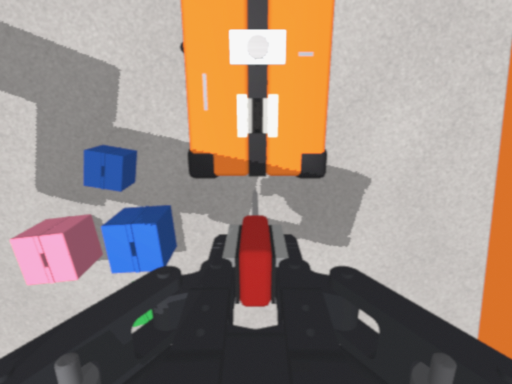

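The wrist view shows the right gap's white edges at (242,115) and (273,115), slot between at (258,115), and the seam aligned with the image vertical. I move over it, tip about 10 mm above the mouth.

Call:
arm_command(moves="12 0 0 0;18 0.5 0 0;18 0.5 0 0;12.5 0 0 0;0 0 15 0;0 0 15 0;0 0 10 0;0 0 0 0")

```text
t: 8.12
position: [0.6097, -0.142, 0.2387]
eef_rot: [0.748, 0.664, -0.001, -0.002]
force: [-0.2, 0.2, -1.7]
gripper_width: 0.0138
gripper_force: 32.0
```

Call:
arm_command(moves="0 0 0 0;0 0 0 0;0 0 0 0")

```text
t: 8.37
position: [0.6114, -0.1432, 0.2424]
eef_rot: [0.748, 0.663, 0.001, 0.001]
force: [-0.6, -0.2, -0.8]
gripper_width: 0.0137
gripper_force: 32.0
```

Run:
```python
from h import *
togo([.611,-.143,.2318])
p=ctrl.get_image('wrist'); cv2.imwrite('pics/w4.png',cv2.resize(cv2.cvtColor(p['img'],cv2.COLOR_RGB2BGR)[120:280,160:360],(800,640))[:600])
```

```text
t 8.37 pos [ 0.6114 -0.1432  0.2424] y-axis deg -6.89 tilt [ 0.002 -0.001 -1.   ] F [-0.61 -0.24 -0.8 ] tool mm to go [ 0.1 -0.5 10.6]
```

View pics/w4.png

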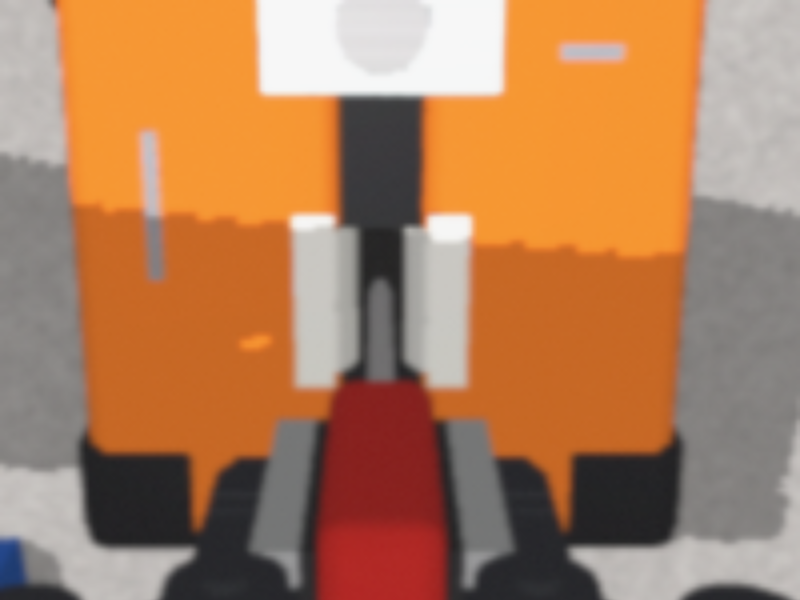

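The blade, at crop (380,330), is centred in the slot (361–403), so it's well lined up. I descend gently to a depth of about 13 mm.

Call:
arm_command(moves="0 0 4 0;0 0 4 0;0 0 4 0;0 0 4 0;0 0 3 0;0 0 2 0;0 0 2 0;0 0 0 0")

```text
t: 9.08
position: [0.6112, -0.143, 0.2189]
eef_rot: [0.748, 0.663, 0.0, 0.001]
force: [-1.1, 0.2, 3.6]
gripper_width: 0.0137
gripper_force: 32.9
```

Call:
arm_command(moves="0 0 0 0;0 0 0 0")

```text
t: 9.25
position: [0.6112, -0.143, 0.2191]
eef_rot: [0.748, 0.663, 0.0, 0.001]
force: [-1.0, 0.4, 4.1]
gripper_width: 0.0135
gripper_force: 32.8
```

Call:
arm_command(moves="0 0 1 0;0 0 1 0;0 0 0 0;0 0 0 0")

```text
t: 9.58
position: [0.6112, -0.143, 0.2174]
eef_rot: [0.748, 0.663, 0.0, 0.001]
force: [-1.5, -0.2, 6.9]
gripper_width: 0.0135
gripper_force: 33.2
```

It's springy at about 2 N/mm from 10 mm, so the right gap is the blocked one. I withdraw and go to the middle gap.

Call:
arm_command(moves="0 0 -10 0;0 0 -15 0;0 0 -15 0;12 0 0 0;25 0 0 0;33 0 0 0;25 0 0 0;15 0 0 0")

```text
t: 10.25
position: [0.6238, -0.0304, 0.255]
eef_rot: [0.748, 0.664, -0.0, -0.001]
force: [-0.5, 0.4, -1.2]
gripper_width: 0.0137
gripper_force: 32.2
```

Call:
arm_command(moves="0 0 0 0;0 0 0 0;0 0 0 0")

```text
t: 10.5
position: [0.6239, -0.0342, 0.2558]
eef_rot: [0.748, 0.663, -0.001, -0.0]
force: [-0.4, -0.3, -1.3]
gripper_width: 0.0137
gripper_force: 32.2
```

Run:
```python
from gaps import *
gaps(['wrist']);togo([.6242,-.034,.2318])
p=ctrl.get_image('wrist'); cv2.imwrite('pics/w5.png',cv2.resize(cv2.cvtColor(p['img'],cv2.COLOR_RGB2BGR)[120:280,160:360],(800,640))[:600])
```

```text
wrist right 239 mean [ 0.6101 -0.1546  0.1487] rect [ 610.4 -154.3] [16.  35.1] 82.2
wrist middle 1115 mean [ 0.6249 -0.0327  0.1484] rect [624.8 -33.4] [36.  35.8] 83.1
wrist left 1802 mean [0.6381 0.0757 0.1484] rect [638.   75.3] [37.  36.3] 83.1
  net gap_left [0.6388 0.0737 0.1491] 0.7
  net gap_middle [ 0.6273 -0.0327  0.1481] 0.97
  net gap_right [ 0.6124 -0.1436  0.1471] 0.68
t 10.7 pos [ 0.624  -0.0348  0.2562] y-axis deg -6.96 tilt [-0. -0. -1.] F [ 0.25 -0.27 -0.6 ] tool mm to go [ 0.8  0.1 24.4]
```

View pics/w5.png

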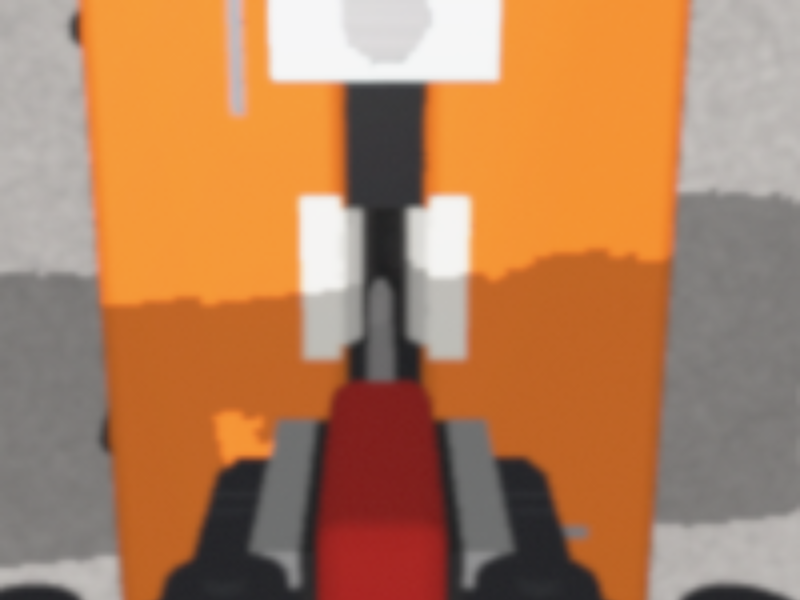

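The blade (380) sits about 1 mm left of the slot's centre (385), so I correct by that and descend.

Call:
arm_command(moves="1 0.8 8 0;0 0 8 0;0 0 4 0;0 0 4 0;0 0 4 0;0 0 4 0;0 0 4 0;0 0 0 0")

```text
t: 11.42
position: [0.6246, -0.0327, 0.2193]
eef_rot: [0.748, 0.663, -0.001, -0.001]
force: [-0.3, 0.3, -1.4]
gripper_width: 0.014
gripper_force: 32.1
```

Call:
arm_command(moves="0 0 3 0;0 0 3 0;0 0 3 0;0 0 0 0;0 0 0 0")

```text
t: 11.83
position: [0.6249, -0.0328, 0.2111]
eef_rot: [0.748, 0.663, -0.0, -0.0]
force: [-0.7, -0.6, -1.2]
gripper_width: 0.0133
gripper_force: 32.1
```

Tip about 21 mm down with no resistance. I go on to about 32 mm, slowly.

Call:
arm_command(moves="0 0 2 0;0 0 2 0;0 0 2 0;0 0 1.5 0;0 0 1.5 0;0 0 1 0")

```text
t: 12.33
position: [0.6252, -0.0329, 0.2018]
eef_rot: [0.748, 0.663, 0.0, 0.0]
force: [-0.2, -0.4, 2.7]
gripper_width: 0.0137
gripper_force: 32.6
```

Call:
arm_command(moves="0 0 1 0;0 0 1 0;0 0 1 0")

```text
t: 12.58
position: [0.6253, -0.0329, 0.1989]
eef_rot: [0.748, 0.663, 0.0, 0.0]
force: [-0.6, 0.5, 4.2]
gripper_width: 0.0132
gripper_force: 32.6
```

Call:
arm_command(moves="0 0 1.5 0;0 0 1.5 0;0 0 1.5 0;0 0 1.5 0;0 0 1 0;0 0 1 0")

```text
t: 13.08
position: [0.6251, -0.0329, 0.1901]
eef_rot: [0.748, 0.663, 0.0, 0.0]
force: [-1.1, 0.6, 3.6]
gripper_width: 0.0135
gripper_force: 32.8
```

Call:
arm_command(moves="0 0 0 0;0 0 0 0;0 0 0 0")

```text
t: 13.33
position: [0.625, -0.0328, 0.19]
eef_rot: [0.748, 0.663, -0.0, -0.0]
force: [0.5, -0.0, 1.4]
gripper_width: 0.0136
gripper_force: 32.4
```

Run:
```python
from h import *
togo([.625,-.0328,.1908])
for n in ['scene','top','wrist']:
  p=ctrl.get_image(n);W=cloud(p);im=p['img'].astype(int)
  m=(np.hypot(W[...,0]-.625,W[...,1]+.033)<.03)&(im[...,0]>90)&(im[...,1]<60)&(im[...,2]<60)&(W[...,2]>.155)
  print(n,m.sum(),np.nanpercentile(W[m][:,2],[5,50,90,97]).round(4) if m.sum() else '')
```

```text
t 13.33 pos [ 0.625  -0.0328  0.19  ] y-axis deg -6.88 tilt [-0. -0. -1.] F [ 0.48 -0.04  1.38] tool mm to go [ 0.1  0.  -0.8]
scene 49 [0.1761 0.2051 0.213  0.2145]
top 0 
wrist 2672 [0.181  0.2121 0.2133 0.2138]
```

There was a steady drag of about 5 N from about 25 mm on, so this is the sound gap. The handle's top is at 0.214, which puts the tip about 42 mm deep. I let go.

Call:
arm_command(moves="0 0 0 0;0 0 0 0;0 0 0 0;0 0 0 0", gripper=24)

```text
t: 13.82
position: [0.6248, -0.0328, 0.19]
eef_rot: [0.748, 0.663, -0.0, -0.0]
force: [0.1, -0.8, 0.5]
gripper_width: 0.0241
gripper_force: 0.0
```

Run:
```python
from h import *
togo([.625,-.0328,.1908])
p=ctrl.get_image('wrist');W=cloud(p);im=p['img'].astype(int)
m=(np.hypot(W[...,0]-.625,W[...,1]+.033)<.03)&(im[...,0]>90)&(im[...,1]<60)&(im[...,2]<60)&(W[...,2]>.155)
print(m.sum(),np.nanpercentile(W[m][:,2],[5,50,90,97]).round(4))
```

```text
t 13.82 pos [ 0.6248 -0.0328  0.19  ] y-axis deg -6.88 tilt [-0.001 -0.    -1.   ] F [ 0.14 -0.81  0.46] tool mm to go [ 0.1  0.2 -0.8]
2534 [0.1807 0.2121 0.2133 0.2138]
```

It stays put at the same height. I open wide and withdraw straight up.

Call:
arm_command(moves="0 0 0 0;0 0 0 0;0 0 0 0;0 0 -5 0;0 0 -15 0;0 0 -25 0;0 0 -30 0;0 0 -30 0", gripper=60)

```text
t: 14.53
position: [0.6247, -0.0328, 0.2965]
eef_rot: [0.748, 0.663, -0.0, -0.0]
force: [1.9, -0.1, -0.2]
gripper_width: 0.06
gripper_force: 0.0
```

Call:
arm_command(moves="0 0 -20 0;0 0 0 0;0 0 0 0;0 0 0 0;0 0 0 0;0 0 0 0")

```text
t: 15.03
position: [0.6245, -0.0328, 0.3137]
eef_rot: [0.748, 0.663, -0.001, -0.001]
force: [-0.1, 0.5, -0.2]
gripper_width: 0.06
gripper_force: 0.0
```

Run:
```python
from h import *
togo([.625,-.0328,.1908])
for n in ['wrist','scene']:
  p=ctrl.get_image(n);W=cloud(p);im=p['img'].astype(int)
  m=(np.hypot(W[...,0]-.625,W[...,1]+.033)<.04)&(im[...,0]>90)&(im[...,1]<60)&(im[...,2]<60)&(W[...,2]>.155)
  print(n,m.sum(),np.nanpercentile(W[m][:,2],[5,50,90,97]).round(4) if m.sum() else '')
u,v=pix(p,[.625,-.033,.19]).astype(int)
cv2.imwrite('pics/end.png',cv2.resize(cv2.cvtColor(p['img'],cv2.COLOR_RGB2BGR)[v-60:v+60,u-80:u+80],(800,600),interpolation=cv2.INTER_CUBIC))
```

```text
t 15.03 pos [ 0.6245 -0.0328  0.3137] y-axis deg -6.88 tilt [-0.003  0.    -1.   ] F [-0.11  0.47 -0.25] tool mm to go [1.000e-01 9.000e-01 1.229e+02]
wrist 520 [0.1832 0.2123 0.2134 0.2139]
scene 98 [0.1773 0.2086 0.2136 0.2145]
```

View pics/end.png

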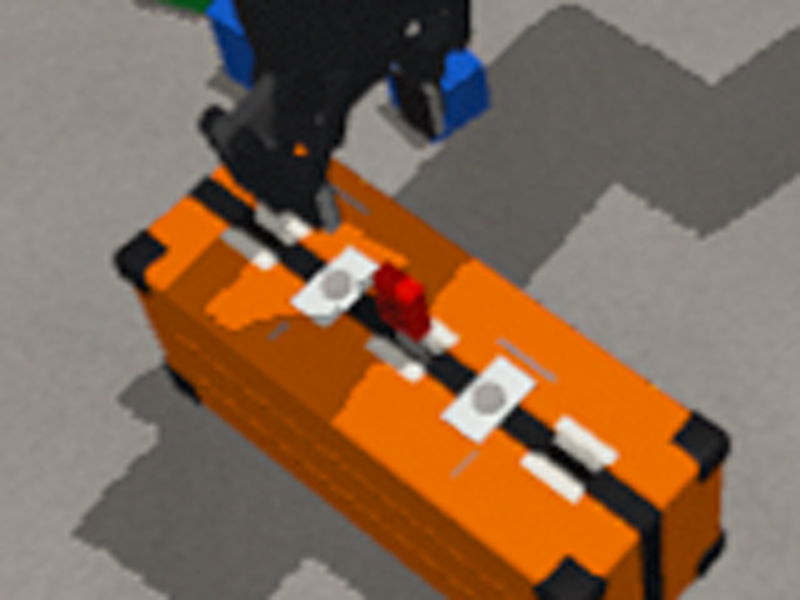

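The feeler stands upright in the middle gap at crop (400,300), top still at 0.214, with the gripper clear above it.

```bash
python3 -c "
from cell import ctrl
print(ctrl.close_job())"
```

```text
the job is handed in; nothing more can be done
None
```

The feeler gauge stands upright and released in the middle gap, where the seal grips it with the tip about 42 mm down; the right gap was the blocked one, the left was not probed, and the job is handed in (no verdict was returned).

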